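Draw the bottom copper coupon from its chute and lay it on the balance

ROBOT

A 6-joint arm with a two-finger parallel gripper is mounted at the origin on a cart in front of the work surface, level with it; the furniture and walls round the work are solid. World frame = base frame: x ahead of the robot, y to its left, z up, the work surface at z = 0. Lengths are in m, angles in rad, forces in N, time in s.
With the tool pointing down it reaches from about 0.375 to 0.9 m from the base axis. Payload 3.1 kg.
Tool frame: the origin (TCP) lies at the very end of the fingers, on their centre line; the grasp point (between the pads) lies 19 mm behind it; z points along the fingers, y is the line along which they close (so a half turn about z gives the same grasp; the last joint's range is limited). The gripper opens to 87 mm and grips with 3 to 60 N. Pads are 19 mm wide; open, the fingers measure 117 mm over their backs; the gripper's body (75 mm by 190 mm) begins 51 mm behind the grasp point.
Start: joints at [-1.282, 0.527, 1.433, -0, 1.181, -0.178], TCP at [0.282, -0.558, 0.223] pointing down, gripper open.
Joint ranges: [-3.08, 3.08], [-0.75, 2.2], [0.22, 2.44], [-1.43, 4.57], [0, 2.65], [-2.85, 2.85]. Speed limits (rad/s): [2.79, 2.79, 3.14, 3.14, 3.14, 3.14].

INTERFACE

Orientations are given as a unit quaternion [x, y, z, w].
In Python, from rig import status, viewer, robot gives the robot as it stands.
- The arm moves only by the tool arm_command, never from a script. Its arguments are lists of equal length, an entry for each row: "delta_rot": the turn, a rotation vector about the tool's x, y, z in degrees, a list of three; "delta_pos": the shift along the tool's x, y, z in m, a list of three; "gripper": the closure, from -1 (fully open) to 1 (shut). In form: {"delta_rot": [[rx, ry, rz], ...], "delta_pos": [[dx, dy, dz], ...], "gripper": [gripper, ...]}. A call has 1 to 12 rows; each row is the pose to reach, as a shift and turn from the pose commanded when the call began, along the tool's axes at that moment; what a row does not reach only later rows make up. A row lasts 1/12 s, in which the tool goes at most 41.7 mm and 7.16 degrees, less where a joint would pass 70% of its speed; a pose out of reach is approached as far as the arm can. A call with a gripper value outside its range is refused whole. The fingers move at their own pace and stop on an object; "grip_force" is the grip in N (left out, the last holds). Time passes only in rows, so rows that repeat a pose let the fingers close. It gives the time, the measured TCP pose, the force, the opening and the grip force at its end, in the units of the state.
- status.get_obs(): the state, without advancing time (a new reading comes with each control period).
- viewer.camera(name): name is "scene" or "side" or "wrist"; returns a dict with "pixels" (480x640x3 uint8, blue, green, red), "fx", "fy", "cx", "cy" (pixels), "pose" (4x4, takes a point from camera to world coordinates); the wrist camera has in their place "mount" (4x4, takes a point from camera to tool coordinates, whose origin is the TCP and whose axes are the flange's). Camera axes: x right, y down, z forward; pixel columns grow to the right and rows downward; lengths in m; the calibration is good to about 2 mm. A picture is of the moment at which its call begins: read the wrist's pose just before it. There is no depth.
- robot.hand_in(): hands the job in; it is judged then, once.
The state is a dict: "time": time; "q": joint angles; "joint_velocities": joint speeds; "joint_torque": joint torques, N m; "position": TCP position; "tool_rot": TCP orientation; "ft_force": force on the tool from outside, world axes, zero at the start; "moment": the same for the moment, N m; "grip_width": finger opening in m; "grip_force": force on a finger pad.
Only numpy, scipy, OpenCV 4.12 (cv2) and the standard library are available. Lean on these libraries where they do the work, as an engineer would, in place of code of your own. Each camera call takes 0.05 s, during which the arm holds its last target. There are 200 camera calls.

TASK

Draw the bottom copper-coloured coupon out of its stack chute, leaving the two copper ones above in the chute, where they sink flat into its place. Lay the drawn coupon flat and centred on the round steel pan of the balance, setting it down before you let go of it rather than dropping it.

Things in the scene. Friction and masses are not known exactly. Their poses are not given: they have to be found in the camera images.
- copper_bottom_center (a point): Centre of the bottom copper-coloured coupon: flat bar 90 mm long (x) x 25 wide (y) x 10 thick (z), about 50 g, underside 15 mm above the worktop. Its -x end, towards the robot, sticks 28 to 32 mm out of the chute's front slot, free at both sides and below. It slides out level along its own -x and is clear after 64 mm. A like chute 10 to 15 cm to one side holds silver-grey coupons, not wanted.
- copper_middle_center (a point): Centre of the like coupon lying on the bottom one, wholly inside the chute; drops 10 mm when that is drawn. The chute: fixed grey open-topped box along the coupons' x axis, 62 mm high, 36 wide (foot 62), 102 long, outer front face 51 mm from this point towards -x; slot under its front wall 13 mm high, so one coupon passes; play 1.5 mm at each side, 2 mm at each end.
- copper_top_center (a point): Centre of the topmost copper-coloured coupon in the same chute, same size, lying on the middle one; its upper face is 17 mm below the chute's rim. It sinks 10 mm too.
- pan (a point): Centre of the upper face of the balance's rigid flat round steel pan, 90 mm across, 41 mm above the worktop, z up. The balance: small fixed white housing 110 x 110 mm, top 9 mm below the pan's face, in front of the chutes. A tall fixed burette stand rises to the right of the work (nearest rod about x 0.50, y -0.24): from a start on that side, draw the hand in before swinging past.

How it is judged:
On the way:
1. the bottom copper coupon is set down on the pan while still held: its centre within 15 mm of the pan's centre seen from above and at most 8 mm above its resting height (horizontal distance between copper_bottom_center and pan below 0.015 m and z of copper_bottom_center in the frame of pan between 0 and 0.013 m and contact force between the fingers and anything else above 0.5 N), for 0.1 s.
At the end, for the whole second after the job is handed in: The drawn copper coupon lies flat (within 10 degrees) on the pan, its centre within 15 mm of the pan's centre seen from above, its long side in any direction; the other two copper coupons lie flat in the chute, each within 18 mm of where it started (they sink 10 mm) (horizontal distance between copper_bottom_center and pan below 0.015 m and z of copper_bottom_center in the frame of pan between 0.002 and 0.008 m and angle between each of copper_bottom_center, copper_middle_center, copper_top_center's own z axis and vertical below 0.175 rad and distance of each of copper_middle_center, copper_top_center from where it was at the start of the episode below 0.018 m); the robot touches nothing.
It fails at once if the middle or top copper coupon is pulled out or carried off (moves more than 18 mm from its start) (distance of any of copper_middle_center, copper_top_center from where it was at the start of the episode above 0.018 m).
It also fails if it takes over 42 s, if anything falls off the work surface, if the arm or the gripper's body presses on something with over 40 N, if the wrist force passes 120 N, or if a joint passes its speed limit or range.

## Working session

There is one attempt and no reset: what is moved stays moved. The work goes in short steps, Python scripts to look and compute and a tool call to move; the robot and the scene stay as the last step left them, time stands still between calls to the robot, and variables do not carry over. Pictures are saved under pics/ and viewed, at most 10 in all, crops included, and the job is handed in when it is done.

Besides the shell and the picture viewer there is one more tool, called after "Request:" as a command line: name --argument value ..., lists and objects as JSON in quotes. arm_command: Moves the arm, as the interface text tells. Its arguments: {"type":"object","properties":{"delta_rot":{"type":"array","items":{"type":"array","items":{"type":"number"}}},"delta_pos":{"type":"array","items":{"type":"array","items":{"type":"number"}}},"gripper":{"type":"array","items":{"type":"number"}},"grip_force":{"type":"number"}},"required":["delta_rot","delta_pos","gripper"]}

```bash
mkdir -p pics
python3 - <<'E'
from rig import status, viewer
import cv2, numpy as np, pickle
o=status.get_obs(); print(o['position'],o['tool_rot'],o['grip_width'],o['time'])
d={}
for n in ['scene','side']:
    d[n]=viewer.camera(n); c=d[n]; print(n,c['fx'],c['fy'],c['cx'],c['cy'],np.round(c['pose'],3).tolist())
pickle.dump(d,open('d.pkl','wb'))
cv2.imwrite('pics/a.png',d['scene']['pixels']);cv2.imwrite('pics/b.png',d['side']['pixels'])
E
```

```text
[ 0.2816551  -0.55715332  0.2216103 ] [ 9.72767621e-01  2.31780193e-01 -4.89842956e-05 -1.04642546e-03] 0.0866445024944467 0.0
scene 490.50939870443597 490.50939870443597 328.94136735204796 240.62778311993682 [[-0.573, -0.606, 0.551, 0.13], [-0.819, 0.412, -0.398, 0.28], [0.014, -0.68, -0.733, 0.692], [0.0, 0.0, 0.0, 1.0]]
side 569.790278601456 569.790278601456 322.7831020387177 240.20491415451508 [[0.987, -0.114, 0.112, 0.47], [-0.159, -0.636, 0.755, -0.687], [-0.015, -0.763, -0.646, 0.635], [0.0, 0.0, 0.0, 1.0]]
```

View pics/a.png

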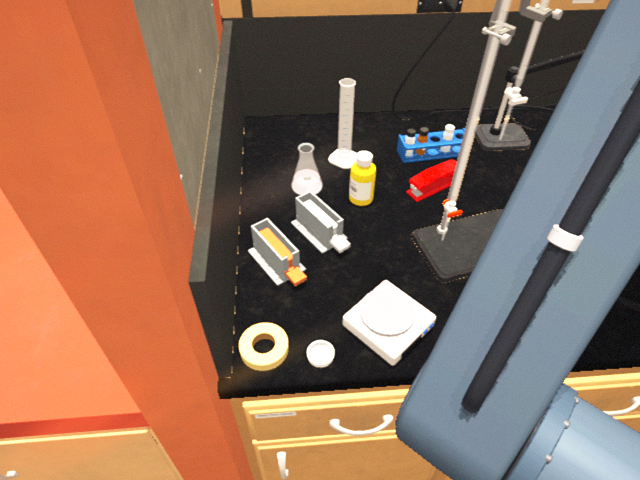

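View pics/b.png

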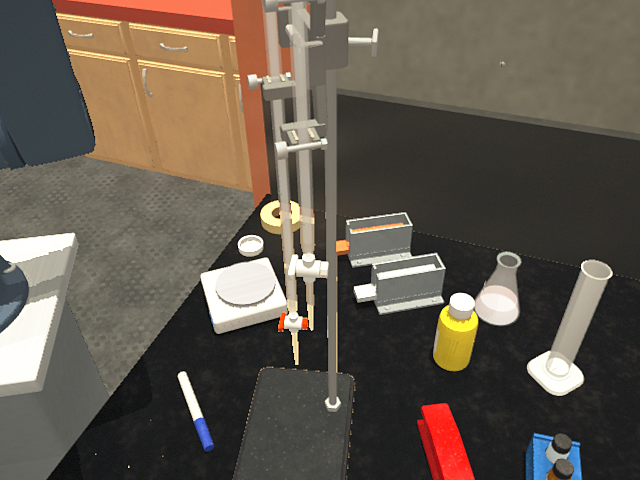

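The scene view shows the copper chute around (275,250), with its coupon tip at (296,277), and the pan at (388,312). The side view shows the pan at (246,284) and the copper tip at (342,247), next to the burette rod.

```bash
cat > h.py <<'E'
import numpy as np
def cast(c,uv,z,pose=None):
    P=c['pose'] if pose is None else pose
    uv=np.atleast_2d(uv).astype(float)
    d=np.c_[(uv[:,0]-c['cx'])/c['fx'],(uv[:,1]-c['cy'])/c['fy'],np.ones(len(uv))]@P[:3,:3].T
    o=P[:3,3]; return (o+d*((z-o[2])/d[:,2])[:,None])[:,:2]
E
python3 - <<'E'
import pickle,cv2,numpy as np
from h import cast
d=pickle.load(open('d.pkl','rb'))
for n in d:
    c=d[n];h=cv2.cvtColor(c['pixels'],cv2.COLOR_BGR2HSV)
    m=cv2.inRange(h,(5,150,120),(20,255,255))
    roi=np.zeros_like(m); 
    if n=='scene': roi[215:300,240:315]=255
    else: roi[205:262,334:420]=255
    m&=roi
    k,l,s,ce=cv2.connectedComponentsWithStats(m)
    for i in range(1,k):
        if s[i,4]<15: continue
        cn=cv2.findContours((l==i).astype(np.uint8),0,2)[0][0]
        b=cv2.boxPoints(cv2.minAreaRect(cn))
        print(n,s[i].tolist(),b.round(1).tolist(),'z25',cast(c,b,.025).round(4).tolist(),'z45',cast(c,b,.045).round(4).tolist())
    for uv in ([(388,312)] if n=='scene' else [(246,284)]): print('pan',cast(c,uv,.041).round(4))
c=d['scene']['pixels'];a=cv2.resize(c[210:360,235:445],None,fx=3.8,fy=3.8,interpolation=cv2.INTER_CUBIC);cv2.imwrite('pics/c.png',a)
E
```

```text
scene [288, 258, 10, 12, 45] [[284.79998779296875, 262.3999938964844], [290.8999938964844, 257.79998779296875], [297.20001220703125, 266.29998779296875], [291.20001220703125, 270.8999938964844]] z25 [[0.6323, 0.0121], [0.6353, -0.0025], [0.6121, -0.0013], [0.6094, 0.0131]] z45 [[0.6172, 0.0201], [0.6201, 0.006], [0.5977, 0.0072], [0.595, 0.0211]]
scene [285, 270, 22, 16, 94] [[283.5, 272.20001220703125], [295.8999938964844, 262.29998779296875], [308.0, 277.3999938964844], [295.6000061035156, 287.29998779296875]] z25 [[0.6144, 0.0257], [0.6213, -0.0042], [0.5805, -0.0031], [0.5745, 0.0259]] z45 [[0.5999, 0.0333], [0.6066, 0.0043], [0.567, 0.0054], [0.5611, 0.0336]]
pan [[ 0.4387 -0.0632]]
side [353, 223, 50, 8, 84] [[352.8999938964844, 229.1999969482422], [401.8999938964844, 222.39999389648438], [402.1000061035156, 224.0], [353.1000061035156, 230.8000030517578]] z25 [[0.6302, 0.046], [0.7166, 0.0493], [0.7158, 0.0449], [0.6297, 0.0417]] z45 [[0.6249, 0.022], [0.7085, 0.0252], [0.7077, 0.021], [0.6245, 0.0178]]
side [336, 240, 14, 15, 183] [[336.0, 240.0], [349.0, 240.0], [349.0, 254.0], [336.0, 254.0]] z25 [[0.597, 0.0232], [0.6182, 0.0194], [0.6115, -0.0149], [0.5909, -0.0112]] z45 [[0.5929, -0.0001], [0.6134, -0.0038], [0.6068, -0.0369], [0.5869, -0.0333]]
pan [[ 0.4444 -0.0714]]
```

View pics/c.png

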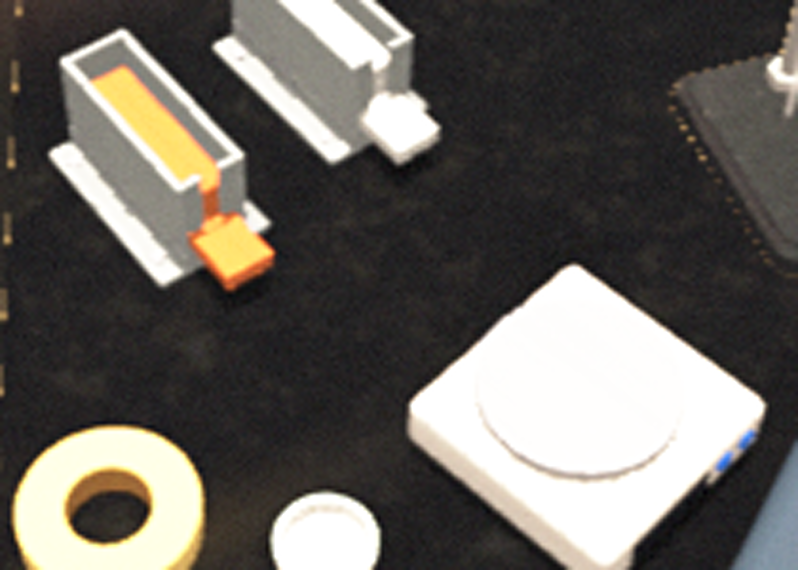

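The crop shows the chute rim corners at (62,63), (123,32), (243,155), (181,190), the copper stub at about (233,246) and the pan ellipse centred at about (580,387).

Run:
```python
import pickle,numpy as np
from h import cast
from scipy.spatial.transform import Rotation as R
c=pickle.load(open('d.pkl','rb'))['scene']
f=lambda p,z:cast(c,np.array(p)/3.8+[235,210],z)
r=f([(62,63),(123,32),(243,155),(181,190)],.062);print('rim',r.round(4).tolist(),r.mean(0))
v=r[0]+r[1]-r[2]-r[3];print('yaw',np.degrees(np.arctan2(v[1],v[0])))
t=f([(192,233),(243,213),(273,252),(230,276)],.025);print('tip',t.round(4).tolist(),t.mean(0))
print('pan',f([(580,387)],.041),'pan edges',f([(478,387),(682,387),(580,300),(580,473)],.041).round(4).tolist())
print(R.from_quat([.97277,.23178,0,-.00105]).as_matrix().round(3))
```

```text
rim [[0.7101, 0.0325], [0.712, -0.0018], [0.613, -0.0067], [0.611, 0.0272]] [0.66152745 0.01279286]
yaw 2.9604161251327774
tip [[0.6141, 0.0218], [0.611, -0.0041], [0.5837, -0.0029], [0.583, 0.0207]] [0.59793992 0.00888315]
pan [[ 0.43923018 -0.06293924]] pan edges [[0.4635, -0.0275], [0.4149, -0.0985], [0.4746, -0.0923], [0.4068, -0.0361]]
[[ 0.893  0.451 -0.   ]
 [ 0.451 -0.893  0.002]
 [ 0.    -0.002 -1.   ]]
```

Request:
arm_command --delta_rot '[[0,0,0],[0,0,0],[0,0,0],[0,0,0],[0,0,0],[0,0,7],[0,0,14],[0,0,21],[0,0,23.8],[0,0,23.8],[0,0,23.8]]' --delta_pos '[[0.0245,-0.197,0],[0.0245,-0.197,0],[0.0245,-0.197,0],[0.0245,-0.197,0],[0.0245,-0.197,0],[0.222,-0.288,0],[0.222,-0.288,0],[0.222,-0.288,0],[0.222,-0.288,0],[0.222,-0.288,0],[0.222,-0.288,0]]' --gripper '[-1,-1,-1,-1,-1,-1,-1,-1,-1,-1,-1]'

```text
time: 1.02
position: [0.3508, -0.1981, 0.2225]
tool_rot: [1.0, 0.026, -0.0, -0.001]
ft_force: [0.0, -0.4, -1.0]
grip_width: 0.087
grip_force: 0.0
```

Request:
arm_command --delta_rot '[[0,0,0],[0,0,0],[0,0,0],[0,0,0],[0,0,0],[0,0,0],[0,0,0],[0,0,0]]' --delta_pos '[[0.01,-0.2,0],[0.01,-0.2,0],[0.01,-0.2,0],[0.16,-0.2,0],[0.16,-0.2,0],[0.16,-0.2,0],[0.16,-0.2,0],[0.16,-0.2,0]]' --gripper '[-1,-1,-1,-1,-1,-1,-1,-1]'

```text
time: 1.68
position: [0.5061, 0.0099, 0.2229]
tool_rot: [1.0, 0.028, 0.004, 0.0]
ft_force: [0.8, -0.1, 0.5]
grip_width: 0.087
grip_force: 0.0
```

Run:
```python
from rig import status, viewer
import cv2, pickle
o=status.get_obs();c=viewer.camera('wrist');pickle.dump((o,c),open('w.pkl','wb'))
print(o['position'],o['tool_rot'],c['mount'].round(3).tolist(),c['fx'],c['cx'],c['cy'])
cv2.imwrite('pics/w.png',c['pixels'])
```

```text
[0.50608086 0.00992982 0.22288861] [9.99598970e-01 2.80565607e-02 3.83790276e-03 6.54856096e-06] [[0.001, -0.97, -0.244, 0.066], [1.0, 0.001, 0.001, -0.0], [-0.0, -0.244, 0.97, -0.162], [0.0, 0.0, 0.0, 1.0]] 376.01157355811006 322.9744729329179 238.43877053757288
```

View pics/w.png

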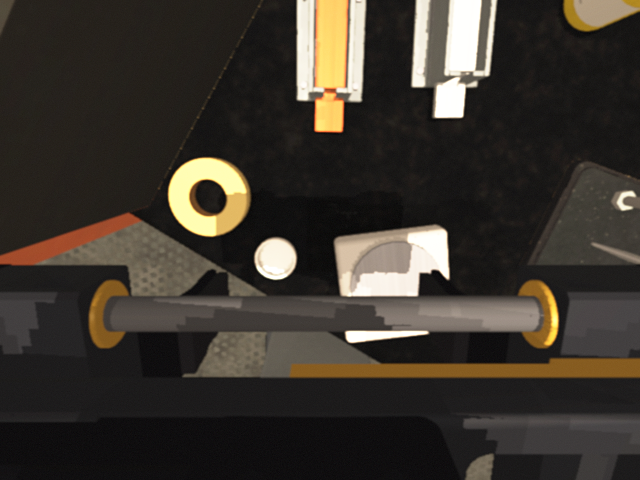

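Wrist view: the copper stub spans u 315–343 and v 103–132. The silver chute is to its right, and the pan at (400,275) is partly hidden by the hand.

```bash
cat >> h.py <<'E'
from scipy.spatial.transform import Rotation as R
def wpose(o,c):
    T=np.eye(4);T[:3,:3]=R.from_quat(o['tool_rot']).as_matrix();T[:3,3]=o['position'];return T@c['mount']
E
python3 - <<'E'
import pickle,cv2,numpy as np
from h import *
o,c=pickle.load(open('w.pkl','rb'));P=wpose(o,c);print(P[:3,3].round(3))
h=cv2.cvtColor(c['pixels'],cv2.COLOR_BGR2HSV)
m=cv2.inRange(h,(5,130,100),(22,255,255));m[:, :295]=0;m[:,365:]=0;m[150:]=0
def edges(rows,z):
    e=[]
    for v in rows:
        u=np.where(m[v])[0]; e.append([(u[0]+u[-1])/2,v])
    p=cast(c,e,z,P);k=np.polyfit(p[:,0],p[:,1],1);print('line',np.degrees(np.arctan(k[0])),p[0].round(4),p[-1].round(4));return p
for v in range(80,136,4):print(v,np.where(m[v])[0][[0,-1]] if m[v].any() else None)
edges(range(5,85),.045);edges(range(106,128),.025)
u=np.where(m[:,329])[0];print('front v',u[-1],'front pt',cast(c,[329,u[-1]+.5],.025,P),cast(c,[329,u[-1]+.5],.015,P))
print('chute rim edges at z62',cast(c,[(297,5),(364,5),(297,100),(364,100)],.062,P).round(4).tolist())
print('pan arc',cast(c,[(352,287),(370,257),(402,241),(425,250)],.041,P).round(4).tolist())
print('housing',cast(c,[(335,240),(446,227)],.032,P).round(4).tolist())
E
```

```text
[0.571 0.014 0.386]
80 [315 345]
84 [315 345]
88 [324 335]
92 [324 335]
96 [322 335]
100 [315 343]
104 [315 343]
108 [315 343]
112 [314 343]
116 [314 343]
120 [314 343]
124 [314 343]
128 [314 342]
132 [327 341]
line 2.261736178448489 [0.6833 0.0123] [0.6234 0.0106]
line 2.2861666489312014 [0.6077 0.0101] [0.5894 0.0095]
front v 132 front pt [[0.58451455 0.00872457]] [[0.58488629 0.00858591]]
chute rim edges at z62 [[0.6761, 0.0396], [0.6791, -0.0119], [0.607, 0.0368], [0.6102, -0.0176]]
pan arc [[0.4405, -0.0223], [0.4719, -0.0372], [0.4893, -0.066], [0.4818, -0.0888]]
housing [[0.4844, -0.0031], [0.5034, -0.1088]]
```

Request:
arm_command --delta_rot '[[0,0,0.9],[0,0,0.9],[0,0,0.9],[0,0,0.9],[0,0,0.9],[0,0,0.9],[0,0,0.9]]' --delta_pos '[[0.04,0.002,0.04],[0.07,0.004,0.07],[0.096,0.005,0.1],[0.096,0.005,0.13],[0.096,0.005,0.13],[0.096,0.005,0.13],[0.096,0.005,0.13]]' --gripper '[-0.6,-0.5,-0.4,-0.3,-0.3,-0.3,-0.3]' --grip_force 25

```text
time: 2.32
position: [0.5944, 0.007, 0.0934]
tool_rot: [1.0, 0.018, -0.001, -0.0]
ft_force: [-0.2, -0.8, 0.6]
grip_width: 0.0579
grip_force: 0.0
```

Run:
```python
from rig import status, viewer
import cv2, pickle
from h import *
o=status.get_obs();c=viewer.camera('wrist');P=wpose(o,c)
print(o['position'],o['tool_rot'],o['grip_width'],np.degrees(2*np.arctan2(o['tool_rot'][1],o['tool_rot'][0])))
h=cv2.cvtColor(c['pixels'],cv2.COLOR_BGR2HSV)
m=cv2.inRange(h,(5,130,100),(22,255,255));k,l,s,ce=cv2.connectedComponentsWithStats(m)
for i in range(1,k):
    if s[i,4]>60: print(s[i].tolist(),ce[i])
cv2.imwrite('pics/w2.png',c['pixels']);pickle.dump((o,c),open('w2.pkl','wb'))
```

```text
[0.59443586 0.00700998 0.09337253] [ 9.99837218e-01  1.80355937e-02 -5.03373562e-04 -3.26358894e-05] 0.05786392404925757 2.066839129873032
[293, 44, 51, 220, 9203] [317.47169401 146.65663371]
[160, 280, 29, 68, 1041] [170.93083573 313.68107589]
[458, 280, 30, 68, 1041] [475.04322767 313.89433237]
[212, 358, 428, 19, 6263] [441.38831231 368.94619192]
```

View pics/w2.png

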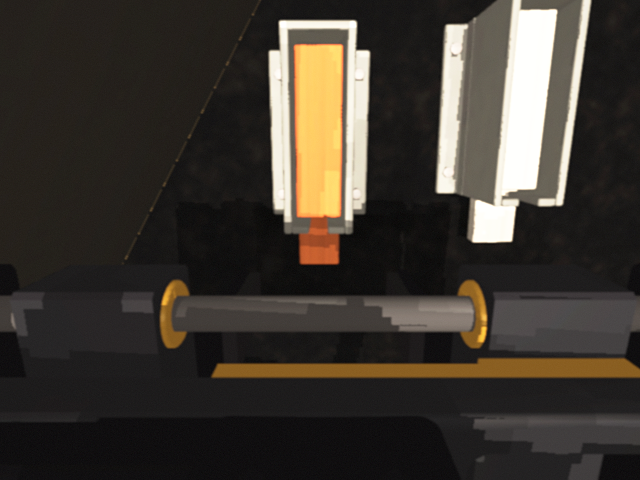

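The chute is now directly ahead. The copper stub is at u 300–339, v 225–264, and the fingers straddle its line.

Run:
```python
import pickle,cv2
from h import *
o,c=pickle.load(open('w2.pkl','rb'));P=wpose(o,c)
h=cv2.cvtColor(c['pixels'],cv2.COLOR_BGR2HSV)
m=cv2.inRange(h,(5,130,100),(22,255,255));m[275:]=0
def line(a,b,z):
    e=[[np.where(m[v])[0][[0,-1]].mean(),v] for v in range(a,b)];p=cast(c,e,z,P);k=np.polyfit(p[:,0],p[:,1],1);print(np.degrees(np.arctan(k[0])),p[0].round(4),p[-1].round(4))
line(50,205,.045);line(238,260,.025)
print('front',cast(c,[[319.5,263.5]],.025,P),'chute front face rim',cast(c,[[318,232]],.062,P),'rim corners',cast(c,[(279,21),(356,21),(352,232),(285,233)],.062,P).round(4).tolist())
q=P[:3,:3].T@(np.array([.5965,.0095,.018])-o['position'])
R_=R.from_quat(o['tool_rot']).as_matrix();print('to go',R_.T@(np.array([.5975,.0095,.018])-o['position']))
```

```text
2.1568015410046812 [0.7074 0.0135] [0.6278 0.0107]
2.372211967473169 [0.603  0.0101] [0.5891 0.0093]
front [[0.58611357 0.00887925]] chute front face rim [[0.61554855 0.01038928]] rim corners [[0.7152, 0.0319], [0.7166, -0.0038], [0.6162, -0.0076], [0.6144, 0.0278]]
to go [ 0.00322773 -0.0023716   0.07536952]
```

Request:
arm_command --delta_rot '[[0,0,0],[0,0,0],[0,0,0],[0,0,0],[0,0,0]]' --delta_pos '[[0.0045,-0.0028,0.03],[0.0045,-0.0028,0.055],[0.0045,-0.0028,0.0755],[0.0045,-0.0028,0.0755],[0.0045,-0.0028,0.0755]]' --gripper '[-0.3,-0.3,-0.3,-0.3,-0.3]'

```text
time: 2.78
position: [0.6003, 0.0102, 0.0195]
tool_rot: [1.0, 0.018, 0.001, 0.0]
ft_force: [0.5, -0.3, -0.1]
grip_width: 0.0567
grip_force: 0.0
```

Run:
```python
from rig import status, viewer
import cv2
o=status.get_obs();print(o['position'],o['tool_rot'],o['grip_width'],o['ft_force'])
c=viewer.camera('side');s=viewer.camera('scene')
a=cv2.resize(c['pixels'][190:290,290:430],(700,500));cv2.imwrite('pics/s1.png',a)
```

```text
[0.60026486 0.01022006 0.01947185] [9.99832356e-01 1.82737354e-02 1.12988729e-03 2.31175070e-04] 0.05665701182935565 [ 0.45082216 -0.34328269 -0.05023812]
```

View pics/s1.png

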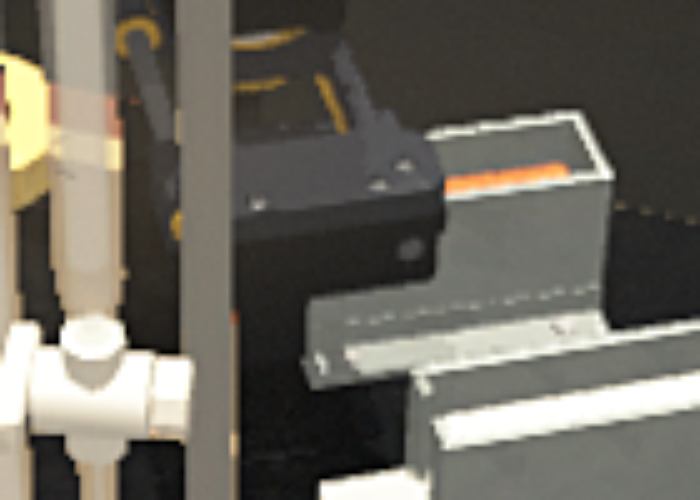

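The side crop shows the hand in front of the copper chute at about (340,200) without touching it. The fingers themselves are hidden. I'll go 2 mm lower and close.

Request:
arm_command --delta_rot '[[0,0,0],[0,0,0],[0,0,0],[0,0,0],[0,0,0],[0,0,0],[0,0,0],[0,0,0],[0,0,0]]' --delta_pos '[[0,0,0.002],[0,0,0.002],[0,0,0.002],[0,0,0.002],[0,0,0.002],[0,0,0.002],[0,0,0.002],[0,0,0.002],[0,0,0.002]]' --gripper '[0,0.4,0.7,1,1,1,1,1,1]' --grip_force 25

```text
time: 3.63
position: [0.6, 0.0104, 0.0151]
tool_rot: [1.0, 0.018, -0.0, 0.0]
ft_force: [-0.6, -0.9, 1.8]
grip_width: 0.025
grip_force: 25.0
```

Request:
arm_command --delta_rot '[[0,0,0],[0,0,0],[0,0,0],[0,0,0],[0,0,0],[0,0,0],[0,0,0],[0,0,0],[0,0,0],[0,0,0]]' --delta_pos '[[0,0,0],[0,0,0],[0,0,-0.0025],[0,0,-0.0025],[0,0,-0.0025],[0,0,-0.0025],[0,0,-0.0025],[0,0,-0.0025],[0,0,-0.0025],[0,0,-0.0025]]' --gripper '[0.1,0.1,0.1,0.1,1,1,1,1,1,1]' --grip_force 25

```text
time: 4.47
position: [0.5999, 0.0104, 0.0176]
tool_rot: [1.0, 0.018, -0.0, 0.0]
ft_force: [-0.3, -0.3, -0.3]
grip_width: 0.0248
grip_force: 25.0
```

Request:
arm_command --delta_rot '[[0,0,0],[0,0,0],[0,0,0],[0,0,0],[0,0,0],[0,0,0],[0,0,0],[0,0,0],[0,0,0],[0,0,0],[0,0,0],[0,0,0]]' --delta_pos '[[-0.004,0,0],[-0.01,0,0],[-0.017,0,0],[-0.024,0,0],[-0.031,0,0],[-0.038,0,0],[-0.045,0,0],[-0.052,0,0],[-0.059,0,0],[-0.065,0,0],[-0.068,0,0],[-0.068,0,0]]' --gripper '[1,1,1,1,1,1,1,1,1,1,1,1]'

```text
time: 5.47
position: [0.5306, 0.0081, 0.0174]
tool_rot: [1.0, 0.018, -0.001, -0.0]
ft_force: [0.3, 1.0, 0.3]
grip_width: 0.0242
grip_force: 25.0
```

Run:
```python
from rig import status, viewer
import cv2,pickle
from h import *
o=status.get_obs();print(o['position'],o['grip_width'],o['ft_force'])
c=viewer.camera('wrist');P=wpose(o,c)
h=cv2.cvtColor(c['pixels'],cv2.COLOR_BGR2HSV)
m=cv2.inRange(h,(5,130,80),(22,255,255));k,l,s,ce=cv2.connectedComponentsWithStats(m)
for i in range(1,k):
    if s[i,4]>60: print(s[i].tolist(),ce[i])
cv2.imwrite('pics/w3.png',c['pixels']);pickle.dump((o,c),open('w3.pkl','wb'))
```

```text
[0.53055849 0.00810951 0.01741593] 0.024186140790198415 [0.29593752 1.00809512 0.28640183]
[288, 0, 73, 90, 5594] [324.07883447  38.64640686]
[292, 118, 65, 178, 10876] [323.43573005 204.72002574]
[0, 224, 158, 73, 2995] [ 97.85275459 255.26811352]
[240, 280, 17, 68, 698] [246.54297994 313.58022923]
[390, 280, 18, 68, 698] [399.61174785 313.48997135]
[28, 331, 80, 48, 1015] [ 73.26896552 345.30837438]
[124, 358, 437, 20, 6867] [358.2766856  369.26387069]
```

View pics/w3.png

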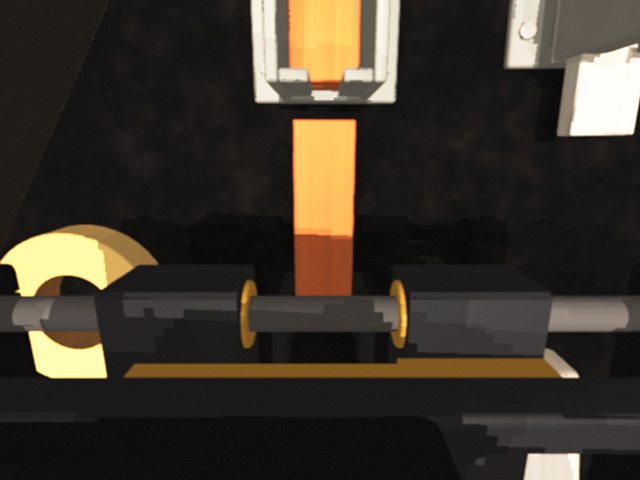

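The coupon is clear of the chute: its far end is at v≈118, u 292–357, and the chute front is at v≈103. The other two coupons are still inside.

Run:
```python
import pickle
from h import *
o,c=pickle.load(open('w3.pkl','rb'));P=wpose(o,c)
e=cast(c,[(324.5,118)],.0255,P)[0];Rm=R.from_quat(o['tool_rot']).as_matrix()
t=Rm.T@(np.r_[e,.025]-o['position']);print('end',e,'tool',t)
m=np.array([t[0]-.045,0,0]);print('centre off',m[0])
tgt=np.array([.441,-.063,.12])-Rm@np.array([m[0],0,0]);tgt[2]=.12;print('TCP target',tgt,'delta',Rm.T@(tgt-o['position']))
```

```text
end [0.60679619 0.01037624] tool [ 0.0762544   0.00052091 -0.00773555]
centre off 0.03125440185817223
TCP target [ 0.40976659 -0.06414359  0.12      ] delta [-0.12355794  0.06774001 -0.10236899]
```

Request:
arm_command --delta_rot '[[0,0,0],[0,0,0],[0,0,0],[0,0,0],[0,0,0],[0,0,0],[0,0,0],[0,0,0],[0,0,0],[0,0,0],[0,0,0],[0,0,0]]' --delta_pos '[[0,0,-0.015],[0,0,-0.035],[0,0,-0.055],[0,0,-0.065],[-0.02,0.01,-0.065],[-0.045,0.024,-0.065],[-0.07,0.038,-0.065],[-0.095,0.052,-0.065],[-0.115,0.064,-0.055],[-0.1235,0.0675,-0.045],[-0.1235,0.0675,-0.04],[-0.1235,0.0675,-0.04]]' --gripper '[1,1,1,1,1,1,1,1,1,1,1,1]'

```text
time: 6.52
position: [0.411, -0.0643, 0.0568]
tool_rot: [1.0, 0.018, -0.001, -0.0]
ft_force: [0.2, -0.2, 0.8]
grip_width: 0.0247
grip_force: 25.0
```

Run:
```python
from rig import status, viewer
import cv2,pickle
from h import *
o=status.get_obs();print(o['position'],o['tool_rot'],o['grip_width'],o['ft_force'])
c=viewer.camera('scene');s=viewer.camera('side');w=viewer.camera('wrist');pickle.dump((o,c,s,w),open('p.pkl','wb'))
a=cv2.resize(c['pixels'][200:370,240:470],(600,443));b=cv2.resize(s['pixels'][190:350,180:320],(200,229))
w=cv2.resize(w['pixels'][:300],(200,94))
o=np.zeros((443,800,3),np.uint8);o[:,:600]=a;o[:229,600:]=b;o[240:334,600:]=w
cv2.imwrite('pics/p.png',o)
```

```text
[ 0.4109905  -0.06427637  0.05679759] [ 9.99843729e-01  1.76685577e-02 -5.07663543e-04 -2.87498619e-04] 0.02469467156131314 [ 0.2295161  -0.16304545  0.84458297]
```

View pics/p.png

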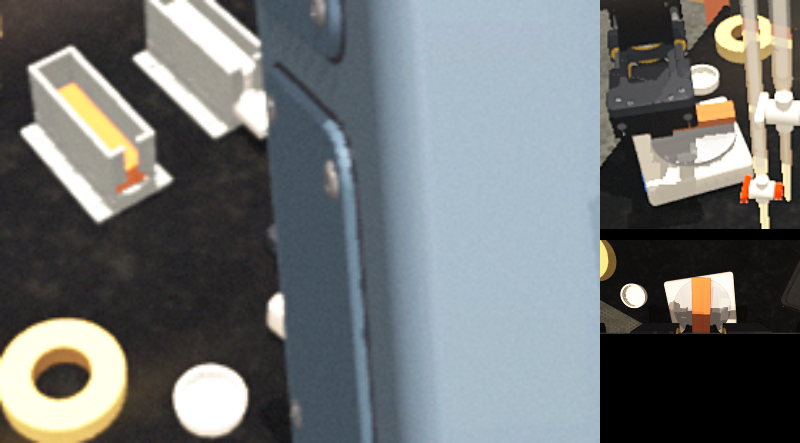

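The remaining coupons have sunk into the chute. The wrist view shows the coupon over the pan, so I'll look closer.

Run:
```python
import pickle,cv2
o,c,s,w=pickle.load(open('p.pkl','rb'))
cv2.imwrite('pics/p2.png',cv2.resize(w['pixels'][90:310,190:450],(780,660))[:600])
```

```text
(no output)
```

View pics/p2.png

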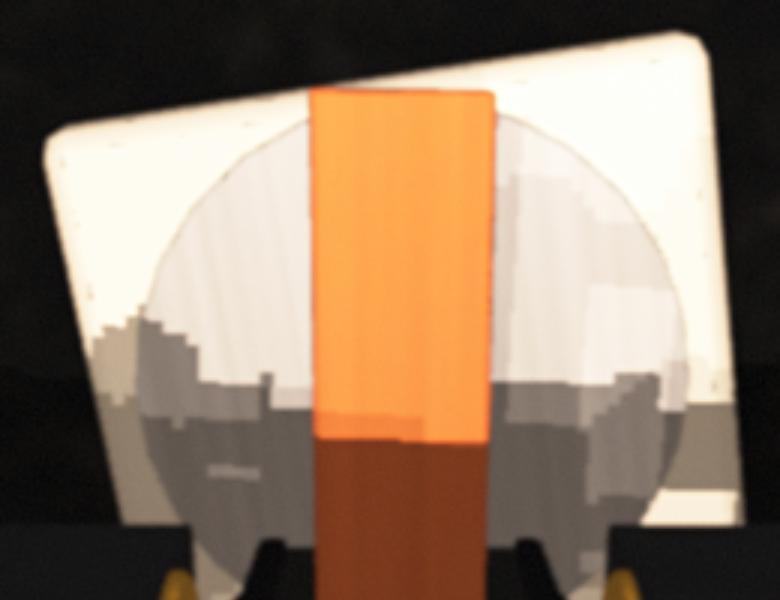

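The crop shows the pan rim running through (225,175), (600,180), (136,390) and (687,375), with the coupon's far end at v≈91, u 310–495.

Run:
```python
import pickle
from h import *
from scipy.optimize import least_squares
o,c,s,w=pickle.load(open('p.pkl','rb'));P=wpose(o,w)
f=lambda p,z:cast(w,np.array(p)/3+[190,90],z,P)
p=f([(225,175),(160,270),(310,116),(500,112),(600,180),(665,275),(687,375),(136,390),(150,470),(660,500)],.041)
r=least_squares(lambda x:np.hypot(*(p-x[:2]).T)-x[2],[.44,-.06,.045]);print('pan',r.x,abs(r.fun).max())
dz=o['position'][2]-.0174
e=f([(402,91),(402,440)],.025+dz);d=R.from_quat(o['tool_rot']).as_matrix()
cen=e[0]-.045*d[:2,0];print('end',e[0],'centre',cen,'underside',.015+dz)
print('delta tool',d.T@np.r_[r.x[:2]-cen,0])
```

```text
pan [ 0.44171444 -0.06513205  0.04444112] 0.0007476680375287925
end [ 0.4863773  -0.06194402] centre [ 0.44140542 -0.06353396] underside 0.05439759212093136
delta tool [ 2.52363720e-04  1.60801478e-03 -1.20693497e-06]
```

Request:
arm_command --delta_rot '[[0,0,0],[0,0,0],[0,0,0],[0,0,0],[0,0,0],[0,0,0]]' --delta_pos '[[0,0.0015,0.004],[0,0.0015,0.008],[0,0.0015,0.011],[0,0.0015,0.0125],[0,0.0015,0.0135],[0,0.0015,0.0135]]' --gripper '[1,1,1,1,1,1]'

```text
time: 7.17
position: [0.411, -0.0654, 0.0438]
tool_rot: [1.0, 0.018, -0.0, -0.0]
ft_force: [-0.1, -0.3, 1.0]
grip_width: 0.0244
grip_force: 25.0
```

Request:
arm_command --delta_rot '[[0,0,0],[0,0,0],[0,0,0],[0,0,0]]' --delta_pos '[[0,0,0.0005],[0,0,0.001],[0,0,0.001],[0,0,0.001]]' --gripper '[1,1,1,1]'

```text
time: 7.5
position: [0.4111, -0.0655, 0.0434]
tool_rot: [1.0, 0.018, 0.0, 0.0]
ft_force: [0.5, 0.3, 4.8]
grip_width: 0.0246
grip_force: 25.0
```

Request:
arm_command --delta_rot '[[0,0,0],[0,0,0],[0,0,0],[0,0,0],[0,0,0],[0,0,0],[0,0,0],[0,0,0],[0,0,0],[0,0,0]]' --delta_pos '[[0,0,0],[0,0,0],[0,0,0],[0,0,0],[0,0,-0.005],[0,0,-0.02],[0,0,-0.05],[0,0,-0.08],[0,0,-0.1],[0,0,-0.1]]' --gripper '[0.3,0,0,-0.1,-0.1,-0.1,-0.1,-0.1,-0.1,-0.1]'

```text
time: 8.33
position: [0.4134, -0.0664, 0.1466]
tool_rot: [1.0, 0.018, 0.004, 0.002]
ft_force: [0.3, -0.9, 0.2]
grip_width: 0.0478
grip_force: 0.0
```

Run:
```python
from rig import status, viewer
import cv2,pickle
from h import *
o=status.get_obs();print(o['position'],o['grip_width'],o['ft_force'])
w=viewer.camera('wrist');c=viewer.camera('scene');P=wpose(o,w)
m=cv2.inRange(cv2.cvtColor(w['pixels'],cv2.COLOR_BGR2HSV),(5,130,80),(22,255,255));k,l,s,ce=cv2.connectedComponentsWithStats(m)
for i in range(1,k):
    if s[i,4]>100: 
        x,y,a,b,_=s[i];print(s[i].tolist(),'far end',cast(w,[(x+a/2,y)],.051,P))
a=np.zeros((480,800,3),np.uint8);a[:,:640]=w['pixels'];a[:200,640:]=cv2.resize(c['pixels'][200:300,240:320],(160,200))
cv2.imwrite('pics/f.png',a)
```

```text
[ 0.41340196 -0.06643379  0.14655711] 0.047826735073093825 [ 0.27849419 -0.86902117  0.24012874]
[9, 23, 121, 115, 1617] far end [[0.54708902 0.09534803]]
[37, 54, 54, 57, 1083] far end [[0.52920534 0.10092702]]
[0, 131, 23, 14, 167] far end [[0.48091877 0.14119323]]
[304, 134, 36, 129, 4542] far end [[ 0.48689078 -0.06339421]]
[184, 280, 25, 68, 906] far end [[0.38131842 0.02375713]]
[438, 280, 25, 68, 903] far end [[ 0.38812577 -0.16071367]]
[186, 359, 437, 18, 6297] far end [[ 0.32291802 -0.13297124]]
```

View pics/f.png

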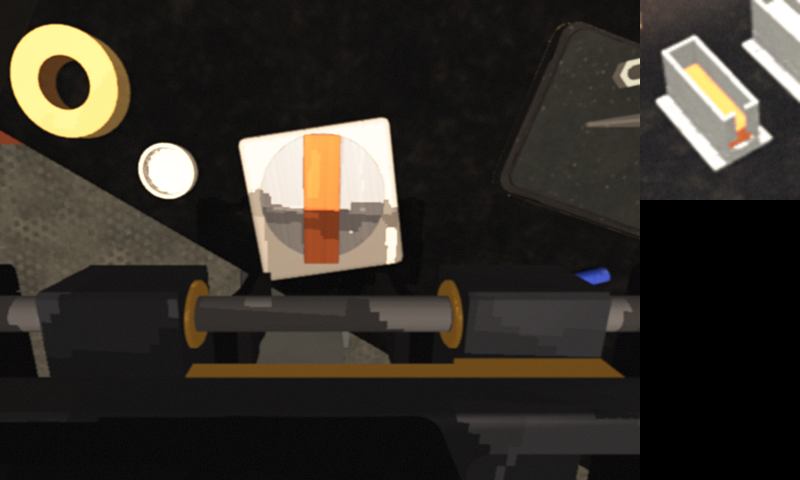

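The coupon lies flat and centred on the pan, at (322,198) in the wrist view. The other two copper coupons are in the chute, and the hand is clear, so I'm handing in.

```bash
python3 -c "
from rig import robot
print(robot.hand_in())"
```

```text
the job is handed in; nothing more can be done
None
```

I drew the bottom copper coupon from its chute and laid it flat on the balance pan, centred to within a few millimetres by my camera measurements. I set it down while still gripped. The other two coupons sank in the chute, and I handed the job in at about 8.5 s of the 42 s; the hand-in call did not report a verdict.

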